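# Pack the bead case and lower its lid

### The arm

A 6-joint arm with a two-finger parallel gripper is mounted at the origin on the work surface. World frame = base frame: x ahead of the robot, y to its left, z up, the work surface at z = 0. Lengths are in m, angles in rad, forces in N, time in s.
With the tool pointing down it reaches from about 0.35 to 0.95 m from the base axis. Payload 17.4 kg.
Tool frame: the origin (TCP) lies on the centre line of the jaws, within the pads' length; the fingertips stand ahead of it and the grasp point (between the pads) lies 11 mm behind it (manip.tip_extent is the z of the fingertips in the tool frame, in m); z points along the fingers, y is the direction in which the jaws open and shut (so a half turn about z gives the same grasp; the last joint's range is limited). The gripper opens to 93 mm and grips with 3 to 60 N. Pads are 15 mm wide; open, the fingers measure 128 mm over their backs; the gripper's body (75 mm by 188 mm) begins 65 mm behind the grasp point.
Start: joints at [-1.358, 0.116, 1.442, -0, 1.584, -0.038], TCP at [0.168, -0.654, 0.227] pointing down, gripper open.
Joint ranges: [-2.83, 2.83], [-0.83, 2.19], [0.07, 2.5], [-1.14, 4.28], [0.01, 3], [-2.97, 2.97]. Speed limits (rad/s): [1.89, 1.89, 2.22, 3.14, 3.14, 3.14].

### API

Orientations are given as a unit quaternion [w, x, y, z].
In Python, from station import manip gives the robot as it stands. The module is installed in compiled form; this text tells all that it offers.
- The arm moves only by the shell command python3 -m jog 'ROWS' [FORCE]. ROWS is JSON, a list of rows, each a list of 5 numbers: the shift along the tool's x, y, z in cm, then the turn about the tool's z in rad, then the finger opening in cm, from 0 to 9.3. In form: [[dx, dy, dz, twist, gripper], ...]. A call has 1 to 12 rows; each row shifts and turns the pose as measured when the row begins, along the tool's axes as they then stand; what a row does not reach is not made up. A row lasts 1/8 s, in which the tool goes at most 62.5 mm and 10.7 degrees, less where a joint would pass 70% of its speed; a pose out of reach is approached as far as the arm can. A call is refused whole if a number of a shift passes 6.25 or a number of a turn 0.188, either way. A call with a gripper value outside its range is refused whole. The fingers move at their own pace and stop on an object; FORCE is the grip in N (left out, the last holds). Time passes only in rows, so rows that do not move let the fingers close. It gives the time, the measured TCP pose, the force and the opening at its end, in the units of the state.
- manip.state(): the state, without advancing time (a new reading comes with each control period).
- manip.camera(name): name is "scene" or "top"; returns the picture (384x512x3 uint8, red, green, blue); there is no depth.
- manip.camera_model(name): a dict with "intrinsics" (3x3 intrinsics, pixels), "R" (3x3) and "t" (3): a world point X has camera coordinates R X + t. Camera axes: x right, y down, z forward; pixel columns grow to the right and rows downward; lengths in m; the calibration is good to about 2 mm. A picture is of the moment at which its call begins. camera_model takes no time and is no camera call.
- manip.job_done(): hands the job in, once; it reports no verdict.
Trained networks look in the newest picture that a camera, given by its name, has taken for a name from the list of things; names that differ only in an ending like _2 or _b are one class to them, and where a whole thing is asked for, a point or a joint stands for the part that bears it (a point fixed in the world has none). Each returns a list of dicts, best first, with "conf" (0 to 1); they miss things now and then, are a little off and sometimes report something else, mostly with a low value. They report only what shows in the picture. A call takes as long as a camera call.
- manip.recognise(query, camera): "at" ([x, y, z] in m, in world coordinates, good to about 4 mm: the middle of the surface that is visible of it).
- manip.silhouettes(query, camera): "pixels" (384x512 bool, what is visible of it).
- manip.spot_point(query, camera): "at" ([x, y, z] in m, in world coordinates, good to about 4 mm: a listed point, or the origin of a listed thing).
The state is a dict: "time_s": time; "q": joint angles; "qd": joint speeds; "tau": joint torques, N m; "tool_pos": TCP position; "eef_rot": TCP orientation; "force": force on the tool from outside, world axes, zero at the start; "torque": the same for the moment, N m; "finger_gap": opening from 0.0 (shut) to 1.0 (fully open).
Only numpy, scipy, OpenCV 4.12 (cv2) and the standard library are available. Lean on these libraries where they do the work, as an engineer would, in place of code of your own. Each camera call takes 0.05 s, during which the arm holds its last target. There are 200 camera calls.

### The job

Pack up the beads: stand every knobbed bead tin on the table upright on the floor of the wooden case, one to each place, then lay the wooden retaining bar squarely across the two brass rest blocks, between the two rows of knobs, knob up. Last, lower the heavy lid by pushing it gently until it is fully shut, without letting it slam, and leave the other things on the table where they are.

Things in the scene. Friction and masses are not known exactly. Their poses are not given: they have to be found in the camera images.
- case: Fixed wooden case, open on top. Origin: at table height under the centre of its inside; z up. Outside x +-114, y -70 to +78, z 84 mm; inside x +-102, y +-60, floor at z 8 mm. Ribs 4 mm thick, 12 high (along y = 0, x = -30, x = +30) part it into six places; tins stand best at x -62, 0, 62 and y -31, 31 mm. A brass rest block stands at each x end. The lid hinges along its +y side.
- lid (a joint): Angle (rad) of the lid: 0 shut, 1.8 to 2 at the start (leaning back). Oak board 228 mm wide (along the case's x), 18 thick, marble inset in its outer face, 0.9 kg. The stiff hinge holds it at any angle, so it must be pushed all the way: some 8 N at its edge when open, falling to 1 to 3 N near shut, where a hasty push slams it (1 rad/s in the last 0.3 rad is a slam).
- lid_hinge (a point): Middle of the lid's hinge line: at x 0, y +78, z 84 mm in the case's frame; the hinge line runs along the case's x. The lid's inner face lies in the plane through this line.
- lid_edge (a point): Middle of the lid's free edge, on its outer face (marble side): 156 mm from the hinge line along the lid and 18 mm off its inner face. With the lid shut it is at y -78, z 102 mm in the case's frame. z axis: outward from the outer face (straight up when shut); y axis: towards the hinge.
- rest_b (a point): Centre of the top of the like brass rest block at the case's +x end: 14 mm (x) by 40 mm (y), its top 42 mm above the case's origin, centred at x +95, y 0 mm in the case's frame.
- bar: Loose wooden retaining bar, 196 x 24 x 12 mm, with a dark round knob in the middle of its upper face, 16 mm across and 24 mm high (36 mm in all), 0.1 kg. Origin: centre of its underside; x along its length, z up. Lying on both rest blocks, its underside is 42 mm above the case's origin and it runs between the two rows of tin knobs.
- rest_a (a point): Centre of the top of the brass rest block at the case's -x end: 14 mm (x) by 40 mm (y), its top 42 mm above the case's origin (4 mm higher than the shoulders of tins standing in the case), centred at x -95, y 0 mm in the case's frame.
- tin1: Round bead tin, plain steel with a dark wooden knob on top: body 46 mm across and 30 mm high, knob 16 mm across and 24 mm high above it (54 mm in all), about 0.1 kg. Origin: centre of its underside; z up through the knob. May be absent. All tins are alike.
- tin2: Round bead tin, plain steel with a dark wooden knob on top: body 46 mm across and 30 mm high, knob 16 mm across and 24 mm high above it (54 mm in all), about 0.1 kg. Origin: centre of its underside; z up through the knob. May be absent. All tins are alike.
- tin3: Round bead tin, plain steel with a dark wooden knob on top: body 46 mm across and 30 mm high, knob 16 mm across and 24 mm high above it (54 mm in all), about 0.1 kg. Origin: centre of its underside; z up through the knob. May be absent. All tins are alike.
- tin4: Round bead tin, plain steel with a dark wooden knob on top: body 46 mm across and 30 mm high, knob 16 mm across and 24 mm high above it (54 mm in all), about 0.1 kg. Origin: centre of its underside; z up through the knob. May be absent. All tins are alike.
- tin5: Round bead tin, plain steel with a dark wooden knob on top: body 46 mm across and 30 mm high, knob 16 mm across and 24 mm high above it (54 mm in all), about 0.1 kg. Origin: centre of its underside; z up through the knob. May be absent. All tins are alike.
- tin6: Round bead tin, plain steel with a dark wooden knob on top: body 46 mm across and 30 mm high, knob 16 mm across and 24 mm high above it (54 mm in all), about 0.1 kg. Origin: centre of its underside; z up through the knob. May be absent. All tins are alike.
- spool: Bystander: blue spool, 48 mm across its foot, 62 mm high. Origin under its centre. Leave alone.
- jar: Bystander: closed glass jar with a flat metal cap and no knob, 52 mm across, 62 mm high. Origin under its centre. Leave alone.
- mug: Bystander: white mug, 72 mm across, 78 mm high, handle on its +y. Origin under its centre. Leave alone.
- pliers: Bystander: small pliers lying along their x, 135 mm long, 9 mm high. Leave alone.
- wax_block: Bystander: cork-brown block 70 x 45 x 22 mm. Origin under its centre. Leave alone.
- tape: Bystander: roll of clear tape lying flat, 60 mm across, 18 mm high. Origin under its centre. Leave alone.

How it is judged:
On the way, in this order (a step that is already met when the one before it is completed fails the run):
1. every tin stands upright on the case's floor (x of tin1 in the frame of case between -0.102 and 0.102 m and y of tin1 in the frame of case between -0.06 and 0.06 m and z of tin1 in the frame of case between 0.003 and 0.014 m and angle between each of tin1, tin2, tin3, tin4, tin5, tin6's own z axis and vertical below 0.15 rad and x of tin2 in the frame of case between -0.102 and 0.102 m and y of tin2 in the frame of case between -0.06 and 0.06 m and z of tin2 in the frame of case between 0.003 and 0.014 m and x of tin3 in the frame of case between -0.102 and 0.102 m and y of tin3 in the frame of case between -0.06 and 0.06 m and z of tin3 in the frame of case between 0.003 and 0.014 m and x of tin4 in the frame of case between -0.102 and 0.102 m and y of tin4 in the frame of case between -0.06 and 0.06 m and z of tin4 in the frame of case between 0.003 and 0.014 m and x of tin5 in the frame of case between -0.102 and 0.102 m and y of tin5 in the frame of case between -0.06 and 0.06 m and z of tin5 in the frame of case between 0.003 and 0.014 m and x of tin6 in the frame of case between -0.102 and 0.102 m and y of tin6 in the frame of case between -0.06 and 0.06 m and z of tin6 in the frame of case between 0.003 and 0.014 m), for 0.2 s.
2. the bar lies across both rest blocks, with the tins in place (all of step 1 and x of bar in the frame of case between -0.01 and 0.01 m and y of bar in the frame of case between -0.014 and 0.014 m and z of bar in the frame of case between 0.038 and 0.046 m and angle between bar's own z axis and vertical below 0.06 rad and angle between the x axis of bar and the x axis of case, either way round below 0.12 rad), for 0.3 s.
3. the lid is shut over the tins and the bar (value of joint lid below 0.04 rad), for 0.3 s.
At the end, for the whole second after the job is handed in: Every tin that is present stands upright (within 0.15 rad) on the case's floor, the bar lies level on both rest blocks (centred within 10 mm along and 14 mm across, within 0.12 rad of the case's long axis), knob up, and the lid is shut (below 0.04 rad) (all of step 2 and value of joint lid below 0.04 rad and linear speed of bar below 0.02 m/s); the robot touches nothing.
It fails at once if the lid slams: it turns shut faster than 1 rad/s in the last 0.3 rad (value of joint lid below 0.3 rad and velocity of joint lid below -1 rad/s).
It fails at once if the spool, jar, mug, pliers, wax block or tape is moved more than 40 mm (distance of any of spool, jar, mug, pliers, wax_block, tape from where it was at the start of the episode above 0.04 m).
Of tin1, tin2, tin3, tin4, tin5, tin6 only 4 to 6 are there at a start; the rules pass over those that are not, and their reading is None.
At some moment in a run one of tin1, tin2, tin3, tin4, tin5, tin6 may be knocked a few centimetres aside while the robot is not near it.
It also fails if it takes over 210 s, if anything falls off the work surface, if the arm or the gripper's body presses on something with over 40 N, if the wrist force passes 120 N, or if a joint passes its speed limit or range.

## Working session

There is one attempt and no reset: what is moved stays moved. The work goes in short steps, Python scripts to look and compute and a shell command to move; the robot and the scene stay as the last step left them, time stands still between calls to the robot, and variables do not carry over. Pictures are saved under pics/ and viewed, about 12 in all and at most 16, crops included, and the job is handed in when it is done.

```bash
mkdir -p pics; cat > h.py <<'E'
import numpy as np, cv2
from station import manip
def save(cam,name):
    im=manip.camera(cam); cv2.imwrite(f'pics/{name}.png',im[:,:,::-1]); return im
def proj(cam,X):
    m=manip.camera_model(cam);c=np.array(m['R'])@np.array(X)+np.array(m['t']);p=np.array(m['intrinsics'])@c;return p[:2]/p[2]
def ray(cam,uv,z):
    m=manip.camera_model(cam);R=np.array(m['R']);t=np.array(m['t']);o=-R.T@t
    d=R.T@np.linalg.inv(np.array(m['intrinsics']))@np.array([uv[0],uv[1],1.]);return o+d*(z-o[2])/d[2]
E
python3 - <<'E'
from h import *
np.set_printoptions(precision=4,suppress=True)
a=save('top','t0');b=save('scene','s0')
cv2.imwrite('pics/both0.png',np.hstack([cv2.resize(a,(512,384)),b])[:,:,::-1][:, :])
im=np.vstack([a,b]);cv2.imwrite('pics/both0.png',cv2.resize(im,(512*600//768*1,600))[:,:,::-1])
for q in ['tin1','bar','case','lid_hinge','lid_edge','rest_a','spool','jar','mug','pliers','wax_block','tape']:
    for c in ['top','scene']:
        print(q,c,[(round(d['conf'],2),np.round(d['at'],3).tolist()) for d in manip.spot_point(q,c)])
s=manip.state();print(s['time_s'],s['tool_pos'],s['eef_rot'],s['q'],s['finger_gap'],manip.tip_extent)
E
```

```text
tin1 top [(0.67, [0.407, -0.184, -0.002]), (0.6, [0.582, -0.278, 0.003]), (0.6, [0.496, -0.25, -0.004]), (0.5, [0.496, -0.342, 0.002])]
tin1 scene [(0.88, [0.494, -0.249, -0.006]), (0.78, [0.584, -0.274, -0.001]), (0.61, [0.411, -0.19, -0.0]), (0.55, [0.501, -0.342, 0.002])]
bar top [(0.84, [0.44, 0.322, 0.003])]
bar scene [(0.85, [0.439, 0.328, -0.004])]
case top [(0.86, [0.515, 0.029, 0.002])]
case scene [(0.94, [0.515, 0.03, -0.003])]
lid_hinge top [(0.75, [0.496, 0.109, 0.084])]
lid_hinge scene [(0.84, [0.503, 0.104, 0.088]), (0.62, [0.584, -0.278, -0.001])]
lid_edge top [(0.88, [0.488, 0.164, 0.23]), (0.23, [0.518, -0.184, 0.003])]
lid_edge scene [(0.71, [0.491, 0.166, 0.23]), (0.51, [0.429, -0.359, 0.002])]
rest_a top [(0.88, [0.606, 0.051, 0.044]), (0.78, [0.426, 0.009, 0.039])]
rest_a scene [(0.83, [0.606, 0.051, 0.04]), (0.71, [0.422, 0.013, 0.04]), (0.52, [0.494, -0.249, -0.004])]
spool top [(0.61, [0.514, -0.186, 0.0])]
spool scene [(0.74, [0.521, -0.186, -0.001])]
jar top [(0.92, [0.427, -0.359, -0.002])]
jar scene [(0.82, [0.431, -0.359, 0.001]), (0.26, [0.72, 0.232, 0.0])]
mug top [(0.66, [0.724, 0.234, 0.002]), (0.33, [0.581, -0.276, 0.003])]
mug scene [(0.98, [0.721, 0.232, -0.003])]
pliers top [(0.74, [0.718, -0.201, 0.002])]
pliers scene [(0.82, [0.721, -0.198, -0.0]), (0.42, [0.721, 0.233, -0.0])]
wax_block top [(0.78, [0.634, 0.384, -0.002])]
wax_block scene []
tape top [(0.55, [0.745, -0.076, -0.002])]
tape scene [(0.77, [0.748, -0.073, -0.001])]
1.3 [ 0.1675 -0.6539  0.2266] [-0.      0.9921  0.1251  0.    ] [-1.3578  0.116   1.4416  0.      1.584  -0.0378] 1.0006428081206593 0.008
```

View pics/t0.png

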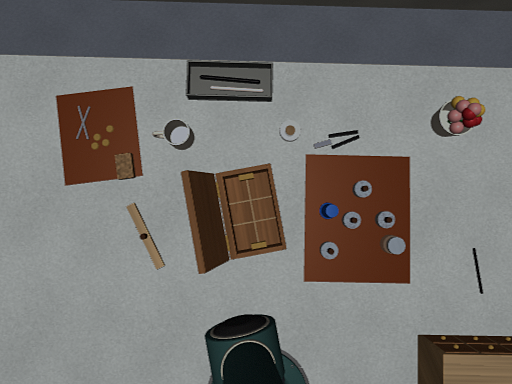

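View pics/s0.png

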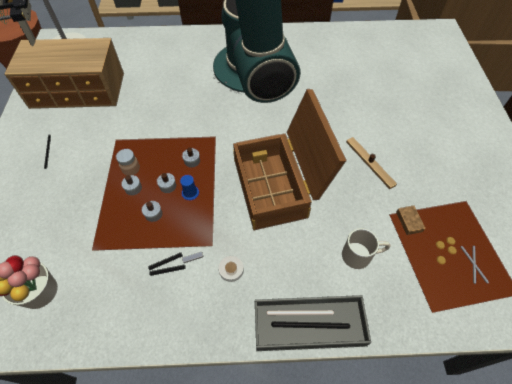

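Top and scene pictures agree: there are four tins, at top pixels (330,251), (352,220), (386,219) and (363,188). The spool is at (330,211) and the jar at (396,245). The case is at about (252,210) with the lid leaning towards its left, and the bar is at (145,236). I'll turn the tool so the jaws open along the case's x, which keeps the gripper body clear of the lid, and check the case pose with an overlay.

```bash
cat >> h.py <<'E'
C=np.array([0.515,0.0305]);YAW=0.21
def case(x,y): 
    c,s=np.cos(YAW),np.sin(YAW);return C+np.array([c*x-s*y,s*x+c*y])
def go(x,y,z):
    from scipy.spatial.transform import Rotation as Ro
    s=manip.state();q=s['eef_rot'];R=Ro.from_quat([q[1],q[2],q[3],q[0]]).as_matrix()
    print('pos',np.round(s['tool_pos'],4),'theta',round(float(np.arctan2(R[1,0],R[0,0])),3),'zaxis',np.round(R[:,2],3),'gap mm',round(s['finger_gap']*93,1),'F',np.round(s['force'],1),'t',round(s['time_s'],1))
    print('shift cm',np.round(R.T@(np.array([x,y,z])-s['tool_pos'])*100,2))
E
python3 -m jog '[[0,0,0,-0.17,3.6],[0,0,0,-0.17,3.6],[0,0,0,-0.17,3.6],[0,0,0,-0.17,3.6],[0,0,0,-0.17,3.6],[0,0,0,-0.17,3.6],[0,0,0,-0.17,3.6],[0,0,0,-0.17,3.6],[0,0,0,-0.17,3.6]]' 20
python3 - <<'E'
from h import *
go(0.409,-0.187,0.15)
im=manip.camera('top').copy()
big=cv2.resize(im,None,fx=4,fy=4,interpolation=cv2.INTER_CUBIC)
def poly(pts,z,col):
    p=np.array([(proj('top',[*case(x,y),z])+.5)*4-.5 for x,y in pts]);cv2.polylines(big,[np.int32(p.round())],True,col,1)
r=lambda x0,x1,y0,y1:[(x0,y0),(x1,y0),(x1,y1),(x0,y1)]
poly(r(-.114,.114,-.07,.078),.084,(0,255,0))
poly(r(-.102,.102,-.06,.06),.084,(255,255,0))
for s in(-1,1):poly(r(s*.095-.007,s*.095+.007,-.02,.02),.042,(255,0,0))
poly([(0,-.06),(0,0),(-.03,0),(-.03,-.06),(-.03,.06),(-.03,0),(.03,0),(.03,-.06),(.03,.06),(.03,0),(0,0)],.02,(0,255,255))
cv2.imwrite('pics/ov.png',big[600:1100,680:1240,::-1])
E
```

```text
time_s: 2.42
tool_pos: [0.1675, -0.6539, 0.2267]
eef_rot: [0.0, 0.61, 0.792, -0.0]
force: [0.9, 0.1, 0.6]
finger_gap: 0.388
pos [ 0.1675 -0.6539  0.2267] theta 1.83 zaxis [ 0. -0. -1.] gap mm 36.1 F [0.9 0.1 0.6] t 2.4
shift cm [38.95 35.3   7.66]
```

View pics/ov.png

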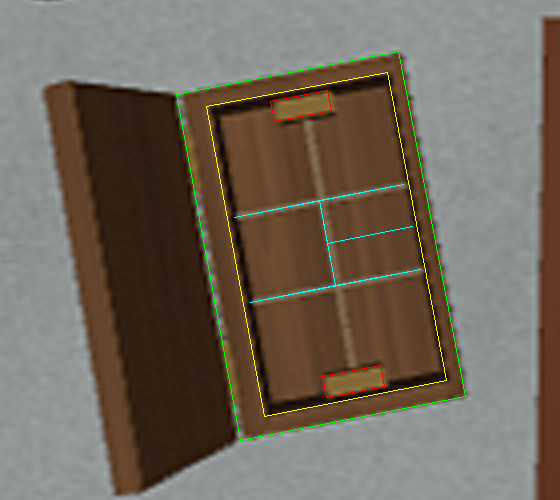

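The overlay sits on the rests (top pixels about (246,177) and (259,245)), the walls and the rib, so the case pose stands: centre (0.515, 0.0305), yaw 0.21. Next is the first tin.

```bash
python3 -m jog '[[0,0,0,0.05,3.6],[4.5,3.7,0,0,3.6],[4.5,3.7,0,0,3.6],[4.5,3.7,0,0,3.6],[4.5,3.7,0,0,3.6],[4.5,3.7,0.5,0,3.6],[4.5,3.7,0.5,0,3.6],[4.5,3.7,2,0,3.6],[4.5,3.7,2,0,3.6],[4.5,3.7,2,0,3.6],[0,0,0,0,3.6]]' >/dev/null
python3 - <<'E'
from h import *
go(0.409,-0.187,0.041)
for c in('top','scene'):
    manip.camera(c);print([(round(d['conf'],2),np.round(d['at'],3).tolist()) for d in manip.spot_point('tin1',c)])
E
```

```text
pos [ 0.4251 -0.1819  0.1558] theta 1.718 zaxis [ 0.004 -0.002 -1.   ] gap mm 36.1 F [-0.7 -1.2  0.5] t 3.9
shift cm [-0.24 -1.71 11.47]
[(0.73, [0.5, 0.105, 0.085]), (0.65, [0.582, -0.273, 0.001]), (0.62, [0.497, -0.343, 0.002]), (0.57, [0.409, -0.183, -0.002]), (0.42, [0.607, 0.05, 0.045])]
[(0.71, [0.409, -0.189, -0.002]), (0.54, [0.585, -0.274, -0.002]), (0.51, [0.503, -0.344, 0.002]), (0.5, [0.492, -0.249, -0.004])]
```

```bash
python3 -m jog '[[-0.2,-1.7,0,-0.06,3.6],[0,0,3,0,3.6],[0,0,3,0,3.6],[0,0,2.5,0,3.6],[0,0,0,0,3.6]]' >/dev/null
python3 - <<'E'
from h import *
go(0.409,-0.187,0.041)
E
```

```text
pos [ 0.4061 -0.1982  0.0738] theta 1.759 zaxis [ 0.01  -0.007 -1.   ] gap mm 36.2 F [ 0.4 -0.8 -0. ] t 4.7
shift cm [1.07 0.47 3.28]
```

```bash
python3 -m jog '[[1.1,0.5,0,-0.02,3.6],[0,0,0,0,3.6]]' >/dev/null
python3 - <<'E'
from h import *
go(0.409,-0.187,0.041)
E
```

```text
pos [ 0.4096 -0.1871  0.0763] theta 1.777 zaxis [ 0.013 -0.008 -1.   ] gap mm 36.3 F [-0.3  0.5  0.1] t 4.9
shift cm [ 0.06 -0.09  3.52]
```

```bash
python3 -m jog '[[0,0,1.2,0,3.6],[0,0,1.2,0,3.6],[0,0,1.0,0,3.6],[0,0,0,0,3.6]]' >/dev/null
python3 - <<'E'
from h import *
go(0.409,-0.187,0.041)
E
```

```text
pos [ 0.4103 -0.1874  0.0405] theta 1.777 zaxis [ 0.013 -0.009 -1.   ] gap mm 36.0 F [-1.5 -0.5 -0.5] t 5.4
shift cm [ 0.06 -0.12 -0.05]
```

```bash
python3 -m jog '[[0,0,0,0,1.0],[0,0,0,0,1.0],[0,0,0,0,1.0],[0,0,0,0,1.0],[0,0,-2,0,1.0],[0,0,-3,0,1.0],[0,0,-3,0,1.0],[0,0,-2,0,1.0],[0,0,0,0,1.0]]' 25
python3 - <<'E'
from h import *
go(*case(-.062,-.031),0.16)
E
```

```text
time_s: 6.55
tool_pos: [0.4087, -0.1865, 0.1437]
eef_rot: [0.008, 0.63, 0.776, 0.001]
force: [0.6, 0.3, -1.0]
finger_gap: 0.164
pos [ 0.4087 -0.1865  0.1437] theta 1.777 zaxis [ 0.013 -0.009 -1.   ] gap mm 15.2 F [ 0.6  0.3 -1. ] t 6.5
shift cm [15.92  8.68 -1.71]
```

```bash
python3 -m jog '[[2.6,1.4,-0.3,0,1.0],[2.6,1.4,-0.3,0,1.0],[2.6,1.4,-0.3,0,1.0],[2.6,1.4,-0.2,0,1.0],[2.6,1.4,-0.2,0,1.0],[2.0,1.1,0,0,1.0],[0.6,0.3,0,0,1.0],[0,0,0,0,1.0]]' >/dev/null
python3 - <<'E'
from h import *
go(*case(-.062,-.031),0.051)
E
```

```text
pos [ 0.4578 -0.0114  0.147 ] theta 1.776 zaxis [ 0.005 -0.007 -1.   ] gap mm 15.5 F [ 0.6 -0.7 -0.8] t 7.5
shift cm [-0.11  0.24  9.61]
```

```bash
python3 -m jog '[[-0.1,0.3,1,0,1.0],[0,0,1.5,0,1.0],[0,0,1.5,0,1.0],[0,0,1.5,0,1.0],[0,0,1.5,0,1.0],[0,0,1,0,1.0],[0,0,0,0,1.0]]' >/dev/null
python3 - <<'E'
from h import *
go(*case(-.062,-.031),0.050)
E
```

```text
pos [ 0.4602 -0.0144  0.0594] theta 1.774 zaxis [ 0.002 -0.007 -1.   ] gap mm 15.1 F [ 1.   0.2 -0.6] t 8.4
shift cm [0.15 0.09 0.94]
```

```bash
python3 -m jog '[[0.15,0.1,0.5,0,1.0],[0,0,0.4,0,1.0],[0,0,0,0,1.0]]' ; python3 -m jog '[[0,0,0,0,3.2],[0,0,0,0,3.2],[0,0,0,0,3.2],[0,0,-2,0,3.2],[0,0,-3,0,3.2],[0,0,-3,0,3.2],[0,0,-2,0,3.2],[0,0,0,0,3.2]]'
python3 - <<'E'
from h import *
go(0.495,-0.2495,0.15)
for c in('top','scene'):
    save(c,c+'1');print([(round(d['conf'],2),np.round(d['at'],3).tolist()) for d in manip.spot_point('tin1',c)])
E
```

```text
time_s: 8.8
tool_pos: [0.4616, -0.0126, 0.0508]
eef_rot: [0.004, 0.632, 0.775, -0.002]
force: [0.8, -0.6, -1.2]
finger_gap: 0.164
time_s: 9.8
tool_pos: [0.4612, -0.0119, 0.1543]
eef_rot: [0.004, 0.632, 0.775, -0.002]
force: [0.2, 0.1, -0.6]
finger_gap: 0.344
pos [ 0.4612 -0.0119  0.1543] theta 1.774 zaxis [ 0.004 -0.008 -1.   ] gap mm 32.0 F [ 0.2  0.1 -0.6] t 9.8
shift cm [-23.95  -1.48   0.62]
[(0.75, [0.498, -0.34, 0.002]), (0.71, [0.582, -0.278, 0.004]), (0.59, [0.497, -0.247, 0.001])]
[(0.84, [0.502, -0.34, 0.002]), (0.73, [0.585, -0.277, -0.002]), (0.7, [0.461, -0.012, 0.009]), (0.69, [0.518, -0.187, -0.002]), (0.61, [0.492, -0.248, -0.003])]
```

Tin 1 is seen at its place with z = 9 mm. Next is tin C at (0.495, -0.2485).

```bash
python3 -m jog '[[-3.5,-0.2,0,0,3.6],[-3.5,-0.2,0,0,3.6],[-3.5,-0.2,0,0,3.6],[-3.5,-0.2,0,0,3.6],[-3.5,-0.2,0,0,3.6],[-3.5,-0.2,0,0,3.6],[-2,-0.1,0,0,3.6],[-0.8,0,0,0,3.6],[0,0,0,0,3.6]]' >/dev/null
python3 - <<'E'
from h import *
go(0.495,-0.2485,0.075)
E
```

```text
pos [ 0.4941 -0.253   0.1442] theta 1.775 zaxis [-0.01  -0.002 -1.   ] gap mm 36.3 F [-0.  -0.2 -0.2] t 11.1
shift cm [0.42 0.25 6.91]
```

```bash
python3 -m jog '[[0.4,0.2,1,0,3.6],[0,0,2,0,3.6],[0,0,2,0,3.6],[0,0,1.8,0,3.6],[0,0,0,0,3.6]]' >/dev/null
python3 - <<'E'
from h import *
go(0.495,-0.2485,0.041)
E
```

```text
pos [ 0.4939 -0.2456  0.0698] theta 1.778 zaxis [-0.011 -0.001 -1.   ] gap mm 35.8 F [-0.5  0.  -0.1] t 11.8
shift cm [-0.31  0.08  2.88]
```

```bash
python3 -m jog '[[-0.3,0.1,0.5,0,3.6],[0,0,1.2,0,3.6],[0,0,1.1,0,3.6],[0,0,0,0,3.6]]'; python3 -m jog '[[0,0,0,0,1.0],[0,0,0,0,1.0],[0,0,0,0,1.0],[0,0,0,0,1.0],[0,0,-2,0,1.0],[0,0,-3,0,1.0],[0,0,-3,0,1.0],[0,0,-2.5,0,1.0],[0,0,0,0,1.0]]' 25 >/dev/null
python3 - <<'E'
from h import *
go(*case(.0,-.031),0.15)
E
```

```text
time_s: 12.25
tool_pos: [0.4957, -0.249, 0.0407]
eef_rot: [-0.004, 0.63, 0.776, -0.004]
force: [-0.3, 0.2, 0.8]
finger_gap: 0.387
pos [ 0.4973 -0.249   0.1555] theta 1.778 zaxis [-0.007 -0.004 -1.   ] gap mm 15.6 F [ 0.  -0.  -1.5] t 13.4
shift cm [23.9   7.48  0.45]
```

```bash
python3 -m jog '[[3,1,0,0,1.0],[3,1,0,0,1.0],[3,1,0,0,1.0],[3,1,0,0,1.0],[3,1,0,0,1.0],[3,0.9,0,0,1.0],[3,0.8,0,0,1.0],[2.0,0.6,0,0,1.0],[0.9,0.2,0,0,1.0],[0,0,0,0,1.0]]' >/dev/null
python3 - <<'E'
from h import *
go(*case(.0,-.031),0.06)
E
```

```text
pos [0.5193 0.008  0.1484] theta 1.777 zaxis [-0.013 -0.003 -1.   ] gap mm 15.6 F [-1.  -0.2 -1.2] t 14.6
shift cm [-0.81  0.17  8.84]
```

```bash
python3 -m jog '[[-0.8,0.2,0,0,1.0],[0,0,1.5,0,1.0],[0,0,1.5,0,1.0],[0,0,1.5,0,1.0],[0,0,1.5,0,1.0],[0,0,1.5,0,1.0],[0,0,1,0,1.0],[0,0,0,0,1.0]]' >/dev/null
python3 - <<'E'
from h import *
go(*case(.0,-.031),0.050)
E
```

```text
pos [ 0.5208 -0.0023  0.0554] theta 1.774 zaxis [-0.016 -0.003 -1.   ] gap mm 15.5 F [-0.9 -0.4 -1.3] t 15.6
shift cm [0.23 0.13 0.54]
```

```bash
python3 -m jog '[[0.2,0.1,0.3,0,1.0],[0,0,0.2,0,1.0],[0,0,0,0,1.0]]' ; python3 -m jog '[[0,0,0,0,3.2],[0,0,0,0,3.2],[0,0,0,0,3.2],[0,0,-2,0,3.2],[0,0,-3,0,3.2],[0,0,-3,0,3.2],[0,0,-2,0,3.2],[0,0,0,0,3.2]]' >/dev/null
python3 - <<'E'
from h import *
for c in('top','scene'):
    save(c,c+'2');print([(round(d['conf'],2),np.round(d['at'],3).tolist()) for d in manip.spot_point('tin1',c)])
go(0.584,-0.276,0.15)
E
```

```text
time_s: 16.0
tool_pos: [0.522, 0.0001, 0.0513]
eef_rot: [-0.005, 0.632, 0.775, -0.006]
force: [-0.5, 0.2, -0.3]
finger_gap: 0.165
[(0.71, [0.582, -0.275, 0.003]), (0.62, [0.497, -0.345, 0.0]), (0.58, [0.461, -0.01, 0.006])]
[(0.76, [0.516, 0.003, 0.002]), (0.74, [0.459, -0.015, 0.009]), (0.7, [0.506, -0.341, 0.002]), (0.65, [0.585, -0.275, -0.001])]
pos [5.231e-01 3.000e-04 1.576e-01] theta 1.774 zaxis [-0.014 -0.003 -1.   ] gap mm 32.0 F [ 0.5 -0.3  0.2] t 17.2
shift cm [-28.3    0.39   0.76]
```

```bash
python3 -m jog '[[-3.5,0,0,0,3.6],[-3.5,0,0,0,3.6],[-3.5,0,0,0,3.6],[-3.5,0,0,0,3.6],[-3.5,0,0,0,3.6],[-3.5,0.2,0,0,3.6],[-3.5,0.1,0,0,3.6],[-2.5,0,0,0,3.6],[-0.5,0,0,0,3.6],[0,0,0,0,3.6]]' >/dev/null
python3 - <<'E'
from h import *
go(0.584,-0.2755,0.075)
E
```

```text
pos [ 0.5802 -0.275   0.1469] theta 1.776 zaxis [-0.027  0.002 -1.   ] gap mm 36.2 F [-0.2  0.2  0.2] t 18.4
shift cm [-0.19  0.55  7.18]
```

```bash
python3 -m jog '[[-0.2,0.5,1,0,3.6],[0,0,2,0,3.6],[0,0,2,0,3.6],[0,0,2,0,3.6],[0,0,0,0,3.6]]' >/dev/null
python3 - <<'E'
from h import *
go(0.584,-0.2755,0.041)
E
```

```text
pos [ 0.583  -0.2728  0.0702] theta 1.778 zaxis [-0.029  0.004 -1.   ] gap mm 36.0 F [0.1 0.2 0.4] t 19.1
shift cm [-0.31  0.12  2.91]
```

```bash
python3 -m jog '[[-0.3,0.1,0.5,0,3.6],[0,0,1.2,0,3.6],[0,0,1.1,0,3.6],[0,0,0,0,3.6]]'; python3 -m jog '[[0,0,0,0,1.0],[0,0,0,0,1.0],[0,0,0,0,1.0],[0,0,0,0,1.0],[0,0,-2,0,1.0],[0,0,-3,0,1.0],[0,0,-3,0,1.0],[0,0,-2.5,0,1.0],[0,0,0,0,1.0]]' 25 >/dev/null
python3 - <<'E'
from h import *
go(*case(.062,-.031),0.15)
E
```

```text
time_s: 19.58
tool_pos: [0.5843, -0.276, 0.0412]
eef_rot: [-0.012, 0.63, 0.776, -0.008]
force: [-0.6, 0.5, 0.3]
finger_gap: 0.389
pos [ 0.5881 -0.2766  0.1564] theta 1.778 zaxis [-0.024  0.001 -1.   ] gap mm 15.8 F [-0.9  0.8 -1.1] t 20.7
shift cm [28.47  5.39  0.68]
```

```bash
python3 -m jog '[[3.3,0.7,0,0,1.0],[3.3,0.7,0,0,1.0],[3.3,0.7,0,0,1.0],[3.3,0.7,0,0,1.0],[3.3,0.6,0,0,1.0],[3.3,0.6,0,0,1.0],[3.3,0.5,0,0,1.0],[2.5,0.5,0,0,1.0],[1.5,0.2,0,0,1.0],[0.5,0,0,0,1.0],[0,0,0,0,1.0]]' >/dev/null
python3 - <<'E'
from h import *
go(*case(.062,-.031),0.06)
E
```

```text
pos [0.5789 0.0124 0.1505] theta 1.777 zaxis [-0.03   0.002 -1.   ] gap mm 15.5 F [ 0.1  0.7 -0.5] t 22.1
shift cm [-0.07  0.6   9.03]
```

```bash
python3 -m jog '[[-0.1,0.6,0,0,1.0],[0,0,1.5,0,1.0],[0,0,1.5,0,1.0],[0,0,1.5,0,1.0],[0,0,1.5,0,1.0],[0,0,1.5,0,1.0],[0,0,1.2,0,1.0],[0,0,0,0,1.0]]' >/dev/null
python3 - <<'E'
from h import *
go(*case(.062,-.031),0.050)
E
```

```text
pos [0.5816 0.0109 0.0551] theta 1.775 zaxis [-0.033  0.002 -0.999] gap mm 15.3 F [-0.5 -0.1 -0. ] t 23.1
shift cm [0.2  0.1  0.51]
```

```bash
python3 -m jog '[[0.2,0.1,0.3,0,1.0],[0,0,0.2,0,1.0],[0,0,0,0,1.0]]' ; python3 -m jog '[[0,0,0,0,3.0],[0,0,0,0,3.0],[0,0,0,0,3.0],[0,0,-2,0,3.0],[0,0,-3,0,3.0],[0,0,-3,0,3.0],[0,0,-2,0,3.0],[0,0,0,0,3.2]]' >/dev/null
python3 - <<'E'
from h import *
for c in('top','scene'):
    save(c,c+'3');print([(round(d['conf'],2),np.round(d['at'],3).tolist()) for d in manip.spot_point('tin1',c)])
go(0.501,-0.342,0.15)
E
```

```text
time_s: 23.45
tool_pos: [0.5828, 0.0134, 0.0511]
eef_rot: [-0.013, 0.631, 0.775, -0.009]
force: [-0.1, -0.5, -0.6]
finger_gap: 0.167
[(0.65, [0.722, 0.234, 0.004]), (0.63, [0.496, -0.344, 0.002]), (0.61, [0.462, -0.013, 0.001]), (0.45, [0.52, 0.005, 0.006])]
[(0.67, [0.505, -0.341, -0.0]), (0.59, [0.518, -0.003, 0.001]), (0.55, [0.585, 0.015, 0.01]), (0.54, [0.459, -0.012, 0.011])]
pos [0.5856 0.0131 0.1566] theta 1.775 zaxis [-0.032  0.002 -0.999] gap mm 32.4 F [0.1 1.  0.1] t 24.6
shift cm [-33.07 -15.46   0.87]
```

```bash
python3 -m jog '[[-3.4,-1.6,0,0,3.6],[-3.4,-1.6,0,0,3.6],[-3.4,-1.6,0,0,3.6],[-3.4,-1.6,0,0,3.6],[-3.4,-1.6,0,0,3.6],[-3.4,-1.6,0,0,3.6],[-3.4,-1.6,0,0,3.6],[-3.4,-1.6,0,0,3.6],[-3.0,-1.4,0,0,3.6],[-1.5,-0.6,0,0,3.6],[0,0,0,0,3.6]]' >/dev/null
python3 - <<'E'
from h import *
for c in('top','scene'):
    save(c,c+'4')
    print([(round(d['conf'],2),np.round(d['at'],3).tolist()) for d in manip.spot_point('tin1',c)])
    for d in manip.silhouettes('tin1',c):
        v,u=np.nonzero(d['pixels']);print(c,round(d['conf'],2),round(u.mean(),1),round(v.mean(),1),len(u))
go(0.5,-0.342,0.075)
E
```

```text
[(0.71, [0.584, 0.016, 0.012]), (0.67, [0.498, -0.342, -0.0]), (0.55, [0.461, -0.013, 0.007]), (0.51, [0.522, 0.005, 0.004])]
top 0.71 258.4 186.4 209
top 0.65 265.6 230.5 232
top 0.61 260.8 208.5 234
top 0.54 383.8 219.3 263
top 0.24 289.1 130.8 362
[(0.84, [0.521, 0.002, 0.002]), (0.74, [0.582, 0.012, 0.009]), (0.57, [0.459, -0.015, 0.008])]
scene 0.68 130.8 184.6 323
scene 0.64 252.9 167.8 280
scene 0.61 259.1 185.8 329
scene 0.53 262.6 201.7 177
pos [ 0.4991 -0.3345  0.146 ] theta 1.778 zaxis [-0.048  0.008 -0.999] gap mm 36.0 F [-0.4  0.3  0.7] t 26.3
shift cm [-0.88  0.25  7.08]
```

```bash
python3 -m jog '[[-0.9,0.2,1,0,3.6],[0,0,2,0,3.6],[0,0,2,0,3.6],[0,0,2,0,3.6],[0,0,0,0,3.6]]' >/dev/null
python3 - <<'E'
from h import *
go(0.5,-0.342,0.041)
E
```

```text
pos [ 0.4991 -0.3415  0.069 ] theta 1.779 zaxis [-0.05   0.01  -0.999] gap mm 36.4 F [1.  1.  1.1] t 26.9
shift cm [-0.12  0.21  2.79]
```

```bash
python3 -m jog '[[-0.1,0.2,0.5,0,3.6],[0,0,1.1,0,3.6],[0,0,1.1,0,3.6],[0,0,0,0,3.6]]'; python3 -m jog '[[0,0,0,0,1.0],[0,0,0,0,1.0],[0,0,0,0,1.0],[0,0,0,0,1.0],[0,0,-2,0,1.0],[0,0,-3,0,1.0],[0,0,-3,0,1.0],[0,0,-2.5,0,1.0],[0,0,0,0,1.0]]' 25 >/dev/null
python3 - <<'E'
from h import *
go(*case(.0,.031),0.15)
E
```

```text
time_s: 27.45
tool_pos: [0.5004, -0.3421, 0.041]
eef_rot: [-0.022, 0.629, 0.777, -0.012]
force: [0.2, 0.2, -0.1]
finger_gap: 0.381
pos [ 0.5064 -0.3434  0.1558] theta 1.779 zaxis [-0.045  0.006 -0.999] gap mm 15.5 F [ 0.9  0.4 -1.8] t 28.6
shift cm [39.49  8.61  0.82]
```

```bash
python3 -m jog '[[3.5,0.8,0,0,1.0],[3.5,0.8,0,0,1.0],[3.5,0.8,0,0,1.0],[3.5,0.8,0,0,1.0],[3.5,0.8,0,0,1.0],[3.5,0.8,0,0,1.0],[3.5,0.8,0,0,1.0],[3.5,0.8,0,0,1.0],[3.5,0.7,0,0,1.0],[3,0.6,0,0,1.0],[1.5,0.3,0,0,1.0],[0,0,0,0,1.0]]' >/dev/null
python3 - <<'E'
from h import *
go(*case(.0,.031),0.06)
E
```

```text
pos [0.5065 0.0369 0.1509] theta 1.778 zaxis [-0.052  0.008 -0.999] gap mm 15.2 F [ 0.2 -0.7 -0.7] t 30.1
shift cm [2.13 1.15 9.09]
```

```bash
python3 -m jog '[[1.1,0.6,0,0,1.0],[1,0.5,0,0,1.0],[0,0,1.5,0,1.0],[0,0,1.5,0,1.0],[0,0,1.5,0,1.0],[0,0,1.5,0,1.0],[0,0,1.5,0,1.0],[0,0,1.0,0,1.0],[0,0,0,0,1.0]]' >/dev/null
python3 - <<'E'
from h import *
go(*case(.0,.031),0.0505)
E
```

```text
pos [0.5078 0.0593 0.0578] theta 1.775 zaxis [-0.055  0.007 -0.998] gap mm 15.1 F [ 0.3 -0.  -0.6] t 31.2
shift cm [0.12 0.14 0.73]
```

```bash
python3 -m jog '[[0.1,0.1,0.4,0,1.0],[0,0,0.3,0,1.0],[0,0,0,0,1.0]]' ; python3 -m jog '[[0,0,0,0,3.0],[0,0,0,0,3.0],[0,0,0,0,3.0],[0,0,-2,0,3.0],[0,0,-3,0,3.0],[0,0,-3,0,3.0],[0,0,-2,0,3.0],[0,0,-3,0,3.0],[0,0,-3,0,3.0],[0,0,0,0,3.2]]' >/dev/null
python3 - <<'E'
from h import *
for c in('top','scene'):
    save(c,c+'5')
    for q in('tin1','bar'): print(q,[(round(d['conf'],2),np.round(d['at'],3).tolist()) for d in manip.spot_point(q,c)])
s=manip.silhouettes('bar','top')[0]['pixels'];v,u=np.nonzero(s)
P=np.array([ray('top',p,.012)[:2] for p in zip(u,v)]);c=P.mean(0);w,V=np.linalg.eigh(np.cov((P-c).T));print('bar',c,V[:,1],np.arctan2(V[1,1],V[0,1]),np.ptp((P-c)@V[:,1]))
a=cv2.imread('pics/top5.png');cv2.imwrite('pics/v5.png',cv2.resize(a[130:290,110:420],None,fx=2.5,fy=2.5,interpolation=cv2.INTER_CUBIC))
go(0.44,0.325,0.15)
E
```

```text
time_s: 31.58
tool_pos: [0.5089, 0.0607, 0.0514]
eef_rot: [-0.023, 0.631, 0.775, -0.014]
force: [-0.2, -0.2, -1.3]
finger_gap: 0.165
tin1 [(0.52, [0.46, -0.009, 0.006])]
bar [(0.96, [0.44, 0.324, -0.002]), (0.35, [0.724, 0.231, 0.004])]
tin1 [(0.84, [0.52, -0.001, 0.004]), (0.63, [0.583, 0.015, 0.007]), (0.6, [0.51, 0.062, 0.011]), (0.59, [0.461, -0.013, 0.008])]
bar [(0.7, [0.436, 0.327, -0.005]), (0.24, [0.582, 0.016, 0.006]), (0.15, [0.722, -0.198, -0.001])]
bar [0.4382599  0.32486648] [-0.87962977 -0.47565899] -2.645879609259672 0.19567388204574035
pos [0.5171 0.0594 0.2203] theta 1.775 zaxis [-0.053  0.008 -0.999] gap mm 31.9 F [ 0.   0.6 -0.6] t 33.2
shift cm [27.44 -1.77  7.63]
```

View pics/v5.png

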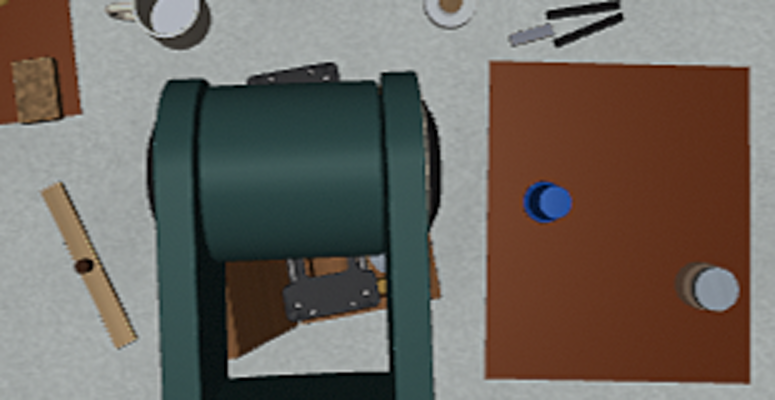

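All four tins are in the case, seen at z 4–11 mm. The picture shows the bar with its knob at crop pixel (84,266). It lies at (0.4385, 0.325) with its axis at 0.496 rad. I'll go up over the lid, which is about 0.24 m high, and across to the bar.

```bash
python3 -m jog '[[0,0,-3,0,3.4],[0,0,-3,0,3.4],[0,0,-3,0,3.4],[0,0,0,0,3.4]]' >/dev/null;  python3 -m jog '[[4.5,-0.3,0,-0.06,3.4],[4.5,-0.3,0,-0.06,3.4],[4.5,-0.3,0,-0.06,3.4],[4.5,-0.3,0,-0.06,3.4],[4.5,-0.3,0,-0.05,3.4],[4,-0.3,0,0,3.4],[1,0,0,0,3.4],[0,0,0,0,3.4]]' >/dev/null
python3 - <<'E'
from h import *
go(0.4385,0.325,0.08)
E
```

```text
pos [0.404  0.3146 0.3081] theta 2.072 zaxis [-0.069  0.002 -0.998] gap mm 34.6 F [ 1.2  0.7 -1.2] t 34.7
shift cm [-1.55  4.86 22.52]
```

```bash
python3 -m jog '[[0,4.8,0,0,3.4],[0,0,0,0,3.4]]' |sed -n 2,3p; python3 -c "
from h import *
go(0.4385,0.325,0.08)"; python3 -m jog '[[0,4.8,0,0,3.4],[0,4.8,0,0,3.4],[0,0,0,0,3.4]]' |sed -n 2,3p; python3 -c "
from h import *
go(0.4385,0.325,0.08)"; python3 -m jog '[[0,-2.4,0,0,3.4],[0,-2.4,0,0,3.4],[0,-2.4,0,0,3.4],[0,-2.4,0,0,3.4],[0,0,0,0,3.4]]' |sed -n 2,3p; python3 -c "
from h import *
go(0.4385,0.325,0.08)"
```

```text
tool_pos: [0.4481, 0.3364, 0.3041]
eef_rot: [-0.03, 0.509, 0.86, -0.017]
pos [0.4481 0.3364 0.3041] theta 2.071 zaxis [-0.069  0.001 -0.998] gap mm 33.9 F [-0.1 -0.3  0.4] t 34.9
shift cm [-1.31 -0.04 22.42]
tool_pos: [0.5358, 0.3797, 0.2977]
eef_rot: [-0.03, 0.511, 0.859, -0.017]
pos [0.5358 0.3797 0.2977] theta 2.067 zaxis [-0.07   0.001 -0.998] gap mm 34.1 F [-0.5  0.1  0.1] t 35.3
shift cm [-0.92 -9.82 22.39]
tool_pos: [0.4482, 0.3266, 0.3043]
eef_rot: [-0.03, 0.513, 0.858, -0.017]
pos [0.4482 0.3266 0.3043] theta 2.062 zaxis [-0.069  0.001 -0.998] gap mm 34.1 F [-0.1 -0.3 -0.3] t 35.9
shift cm [-0.44  0.43 22.45]
```

```bash
cat > q.py <<'E'
from h import *
print(np.round(manip.state()['q'],4));go(0.4385,0.325,0.08)
E
python3 q.py; python3 -m jog '[[2,0,0,0,3.4],[2,0,0,0,3.4],[2,0,0,0,3.4],[2,0,0,0,3.4],[2,0,0,0,3.4],[0,0,0,0,3.4]]' >/dev/null; python3 q.py
python3 -m jog '[[-2,0,0,0,3.4],[-2,0,0,0,3.4],[-2,0,0,0,3.4],[-2,0,0,0,3.4],[-2,0,0,0,3.4],[0,0,0,0,3.4]]' >/dev/null; python3 q.py
python3 -m jog '[[5,0,0,0,3.4],[5,0,0,0,3.4],[0,0,0,0,3.4]]' >/dev/null; python3 q.py
python3 -m jog '[[-5,0,0,0,3.4],[-5,0,0,0,3.4],[0,0,0,0,3.4]]' >/dev/null; python3 q.py
```

```text
[ 0.5638 -0.1204  1.5542  0.0383  1.7656  0.0775]
pos [0.4482 0.3266 0.3043] theta 2.062 zaxis [-0.069  0.001 -0.998] gap mm 34.1 F [-0.1 -0.3 -0.3] t 35.9
shift cm [-0.44  0.43 22.45]
[ 0.7463 -0.07    1.5029  0.0485  1.7595  0.2609]
pos [0.3979 0.4217 0.3072] theta 2.063 zaxis [-0.07   0.    -0.998] gap mm 34.0 F [ 0.8 -0.2 -0.3] t 36.7
shift cm [-11.2    0.38  22.38]
[ 0.5596 -0.1204  1.555   0.0373  1.7652  0.077 ]
pos [0.4496 0.3244 0.3039] theta 2.059 zaxis [-0.069  0.    -0.998] gap mm 33.9 F [-0.2  0.2  0.2] t 37.4
shift cm [-0.15  0.41 22.41]
[ 0.7301 -0.0764  1.5085  0.0472  1.7598  0.2537]
pos [0.4028 0.4131 0.3075] theta 2.054 zaxis [-0.068  0.001 -0.998] gap mm 34.0 F [ 0.4 -1.2 -0.2] t 37.8
shift cm [-10.2    0.42  22.44]
[ 0.5535 -0.123   1.5572  0.037   1.7652  0.0743]
pos [0.4507 0.321  0.3039] theta 2.055 zaxis [-0.068  0.    -0.998] gap mm 34.1 F [0.9 0.9 0.4] t 38.2
shift cm [ 0.2   0.46 22.43]
```

```bash
python3 -m jog '[[0.2,0.5,3,0,3.4],[0,0,4,0,3.4],[0,0,4,0,3.4],[0,0,4,0,3.4],[0,0,4,0,3.4],[0,0,3,0,3.4],[0,0,0,0,3.4]]' >/dev/null
python3 - <<'E'
from h import *
for c in ('top','scene'):
    save(c,c+'6');print([(round(d['conf'],2),np.round(d['at'],3).tolist()) for d in manip.spot_point('bar',c)[:1]])
go(0.438,0.325,0.06)
E
```

```text
[(0.55, [0.442, 0.323, -0.001])]
[(0.66, [0.439, 0.326, -0.002])]
pos [0.4411 0.3256 0.0829] theta 2.052 zaxis [-0.061  0.006 -0.998] gap mm 34.0 F [-0.  -0.3 -0.4] t 39.2
shift cm [ 0.01 -0.18  2.3 ]
```

```bash
python3 -m jog '[[0,0.2,1,-0.015,3.4],[0,0,1.5,0,3.4],[0,0,1.5,0,3.4],[0,0,0.8,0,3.4],[0,0,0,0,3.4]]' >/dev/null
python3 - <<'E'
from h import *
save('scene','s7');a=cv2.imread('pics/s7.png');cv2.imwrite('pics/v7.png',cv2.resize(a[90:230,300:450],None,fx=4,fy=4,interpolation=cv2.INTER_CUBIC))
go(0.4395,0.325,0.025)
E
```

```text
pos [0.4405 0.3272 0.0332] theta 2.068 zaxis [-0.06   0.007 -0.998] gap mm 34.1 F [-0.2 -0.5  0. ] t 39.9
shift cm [-0.17 -0.16  0.82]
```

View pics/v7.png

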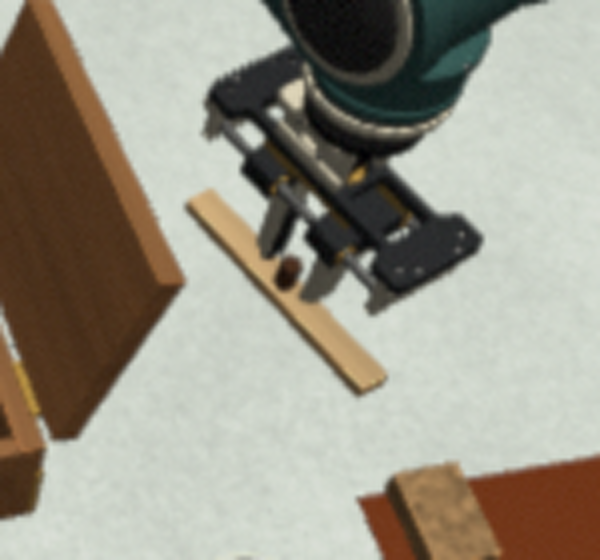

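The knob, at crop pixel (288,272), lies between the fingers, which stand along the bar. I'll go down, grip and lift.

```bash
python3 -m jog '[[-0.2,-0.15,0.4,0,3.4],[0,0,0.4,0,3.4],[0,0,0,0,3.4]]'; python3 -m jog '[[0,0,0,0,1.0],[0,0,0,0,1.0],[0,0,0,0,1.0],[0,0,0,0,1.0],[0,0,-1,0,1.0],[0,0,-2,0,1.0],[0,0,0,0,1.0]]' 30
python3 - <<'E'
from h import *
save('scene','s8');a=cv2.imread('pics/s8.png');cv2.imwrite('pics/v8.png',cv2.resize(a[90:230,300:450],None,fx=4,fy=4,interpolation=cv2.INTER_CUBIC))
go(*case(0,0),0.30)
E
```

```text
time_s: 40.3
tool_pos: [0.44, 0.3248, 0.0255]
eef_rot: [-0.027, 0.511, 0.859, -0.012]
force: [0.8, -0.3, 0.9]
finger_gap: 0.364
time_s: 41.18
tool_pos: [0.4424, 0.3249, 0.0588]
eef_rot: [-0.027, 0.511, 0.859, -0.011]
force: [0.3, 0.5, -0.9]
finger_gap: 0.164
pos [0.4419 0.3247 0.0577] theta 2.068 zaxis [-0.058  0.008 -0.998] gap mm 15.3 F [-0.2  0.3 -1.1] t 41.2
shift cm [-28.48  -8.8  -24.85]
```

View pics/v8.png

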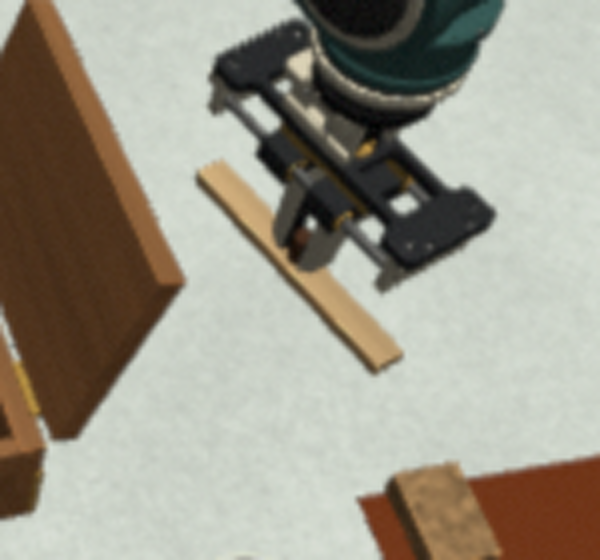

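The bar is gripped and roughly level. I'll lift it over the lid and turn it to the case's angle.

```bash
python3 -m jog '[[0,0,-4,0,1.0],[0,0,-4,0,1.0],[0,0,-4,0,1.0],[0,0,-4,0,1.0],[0,0,-4,0,1.0],[0,0,-4.5,0,1.0],[0,0,0,0.1,1.0],[0,0,0,0.1,1.0],[0,0,0,0.09,1.0],[0,0,0,0,1.0]]' >/dev/null
python3 - <<'E'
from h import *
go(*case(0,0),0.31)
E
```

```text
pos [0.4557 0.322  0.3068] theta 1.77 zaxis [-0.062  0.005 -0.998] gap mm 15.2 F [ 0.2 -0.  -0.2] t 42.5
shift cm [-2.973e+01 -1.000e-02 -8.500e-01]
```

```bash
python3 -m jog '[[-3,0,-0.1,0,1.0],[-3,0,-0.1,0,1.0],[-3,0,-0.1,0,1.0],[-3,0,-0.1,0,1.0],[-3,0,-0.1,0,1.0],[-3,0,-0.1,0,1.0],[-3,0,-0.1,0,1.0],[-3,0,0,0,1.0],[-3,0,0,0,1.0],[-2,0,0,0,1.0],[0,0,0,0,1.0]]' >/dev/null
python3 - <<'E'
from h import *
for c in('top','scene'):
    manip.camera(c);print([(round(d['conf'],2),np.round(d['at'],3).tolist()) for d in manip.spot_point('tin1',c)])
go(*case(0,0),0.15)
E
```

```text
[(0.44, [0.457, -0.006, 0.007])]
[(0.8, [0.46, -0.016, 0.009]), (0.65, [0.511, 0.063, 0.008]), (0.53, [0.52, 0.004, 0.004])]
pos [0.5176 0.0312 0.3054] theta 1.8 zaxis [-0.066  0.004 -0.998] gap mm 15.2 F [-0.   0.3 -1.8] t 44.0
shift cm [-0.31  0.72 15.53]
```

```bash
python3 -m jog '[[-0.3,0.7,2,0.02,1.0],[0,0,3,0,1.0],[0,0,3,0,1.0],[0,0,3,0,1.0],[0,0,3,0,1.0],[0,0,1.5,0,1.0],[0,0,0,0,1.0]]' >/dev/null
python3 - <<'E'
from h import *
for c in('top','scene'):
    a=save(c,c+'9')
    print([(round(d['conf'],2),np.round(d['at'],3).tolist()) for d in manip.spot_point('bar',c)[:2]],[(round(d['conf'],2),np.round(d['at'],3).tolist()) for d in manip.spot_point('tin1',c)])
cv2.imwrite('pics/v9.png',cv2.resize(a[80:240,190:390,::-1],None,fx=3.7,fy=3.7,interpolation=cv2.INTER_CUBIC))
print(case(0,0));go(*case(0,0),0.09)
E
```

```text
[] [(0.6, [0.462, -0.011, 0.005]), (0.16, [0.724, 0.234, 0.002])]
[(0.54, [0.513, 0.034, 0.114])] [(0.81, [0.522, 0.004, 0.007]), (0.6, [0.461, -0.017, 0.009]), (0.55, [0.584, 0.016, 0.006]), (0.39, [0.512, 0.063, 0.012])]
[0.515  0.0305]
pos [0.5147 0.0333 0.1399] theta 1.78 zaxis [-0.067  0.004 -0.998] gap mm 15.4 F [-0.4  0.2 -0.4] t 45.2
shift cm [-0.37  0.29  4.98]
```

View pics/v9.png

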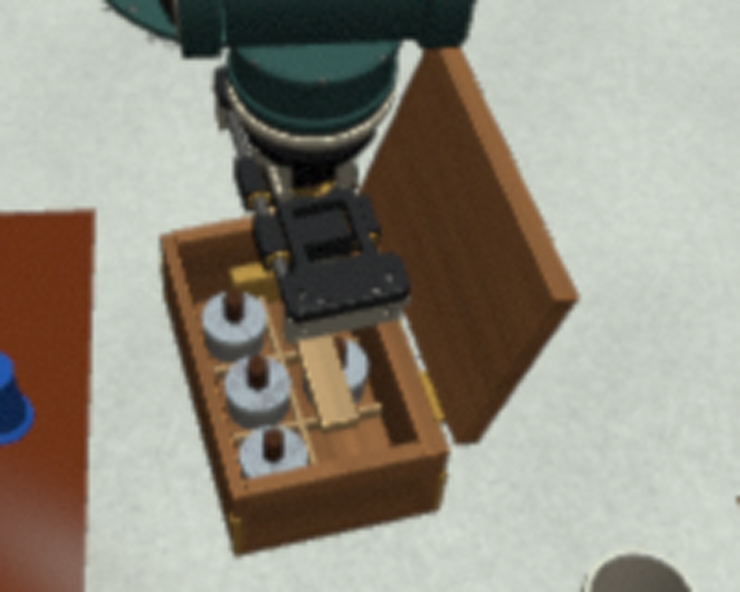

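The picture shows the bar level and aligned over the case, its knob between the tin rows, and four tins standing. I'll correct the last few millimetres and lower it.

```bash
python3 -m jog '[[-0.37,0.15,0.5,0,1.0],[0,0.1,1.2,0,1.0],[0,0,1.2,0,1.0],[0,0,0.8,0,1.0],[0,0,0,0,1.0]]' 
python3 - <<'E'
from h import *
go(*case(0,0),0.069)
E
```

```text
time_s: 45.85
tool_pos: [0.5155, 0.03, 0.1001]
eef_rot: [-0.027, 0.629, 0.777, -0.019]
force: [0.6, -0.3, -1.5]
finger_gap: 0.165
pos [0.5155 0.03   0.1001] theta 1.78 zaxis [-0.067  0.004 -0.998] gap mm 15.4 F [ 0.6 -0.3 -1.5] t 45.9
shift cm [0.   0.16 3.1 ]
```

```bash
python3 -m jog '[[0,0.1,0.7,0,1.0],[0,0.05,0.8,0,1.0],[0,0,0.7,0,1.0],[0,0,0,0,1.0]]' 
python3 - <<'E'
from h import *
go(*case(0,0),0.0675)
E
```

```text
time_s: 46.35
tool_pos: [0.5156, 0.0305, 0.0767]
eef_rot: [-0.027, 0.629, 0.777, -0.019]
force: [1.4, 0.2, -1.2]
finger_gap: 0.163
pos [0.5156 0.0305 0.0767] theta 1.78 zaxis [-0.066  0.004 -0.998] gap mm 15.2 F [ 1.4  0.2 -1.2] t 46.4
shift cm [-0.   -0.    0.92]
```

```bash
python3 -m jog '[[0,0,0.4,0,1.0],[0,0,0.25,0,1.0],[0,0,0.1,0,1.0],[0,0,0,0,1.0]]' 
python3 - <<'E'
from h import *
go(*case(0,0),0.0675)
E
```

```text
time_s: 46.85
tool_pos: [0.5154, 0.0305, 0.0696]
eef_rot: [-0.027, 0.629, 0.777, -0.019]
force: [-1.5, -0.8, 1.7]
finger_gap: 0.165
pos [0.5154 0.0305 0.0696] theta 1.78 zaxis [-0.065  0.004 -0.998] gap mm 15.4 F [-1.5 -0.8  1.7] t 46.9
shift cm [ 0.01 -0.03  0.21]
```

Contact: the vertical force changed from -1.2 to +1.7 N. I'll release and lift off.

```bash
python3 -m jog '[[0,0,0,0,3.0],[0,0,0,0,3.0],[0,0,0,0,3.0],[0,0,0,0,3.0],[0,0,-1,0,3.0],[0,0,-2,0,3.0],[0,0,-3,0,3.0],[0,0,-3,0,3.0],[-2,0,-3,0,3.0],[-3,0,-3,0,3.0],[-3,0,0,0,3.0],[0,0,0,0,3.0]]' ; python3 -m jog '[[-4,0,0,0,1],[-4,0,0,0,1],[-4,0,0,0,1],[-4,0,0,0,1],[-4,0,0,0,0],[0,0,0,0,0]]'>/dev/null
python3 - <<'E'
from h import *
for c in('top','scene'):
    a=save(c,c+'10')
    print([(round(d['conf'],2),np.round(d['at'],3).tolist()) for d in manip.spot_point('bar',c)[:2]],[(round(d['conf'],2),np.round(d['at'],3).tolist()) for d in manip.spot_point('tin1',c)])
    print('edge',[(round(d['conf'],2),np.round(d['at'],3).tolist()) for d in manip.spot_point('lid_edge',c)[:1]])
cv2.imwrite('pics/v10.png',cv2.resize(a[80:240,190:390,::-1],None,fx=3.7,fy=3.7,interpolation=cv2.INTER_CUBIC))
go(*case(0,0),0.3)
E
```

```text
time_s: 48.35
tool_pos: [0.5433, -0.0503, 0.2341]
eef_rot: [-0.023, 0.628, 0.777, -0.017]
force: [-0.9, -0.3, -0.5]
finger_gap: 0.324
[(0.64, [0.515, 0.026, 0.042])] [(0.76, [0.58, 0.012, 0.011]), (0.73, [0.521, 0.004, 0.006]), (0.71, [0.505, 0.06, 0.01]), (0.67, [0.462, -0.011, 0.006])]
edge [(0.96, [0.484, 0.163, 0.229])]
[(0.93, [0.515, 0.034, 0.04]), (0.38, [0.602, 0.05, 0.042])] [(0.84, [0.458, -0.013, 0.011]), (0.58, [0.516, 0.0, 0.004]), (0.57, [0.585, 0.012, 0.008]), (0.48, [0.509, 0.062, 0.012]), (0.34, [0.522, -0.185, -0.002])]
edge [(0.86, [0.489, 0.168, 0.23])]
pos [ 0.5866 -0.2451  0.2375] theta 1.787 zaxis [-0.052  0.003 -0.999] gap mm 0.3 F [0.2 0.1 0.1] t 49.5
shift cm [28.54 -1.37 -5.78]
```

View pics/v10.png

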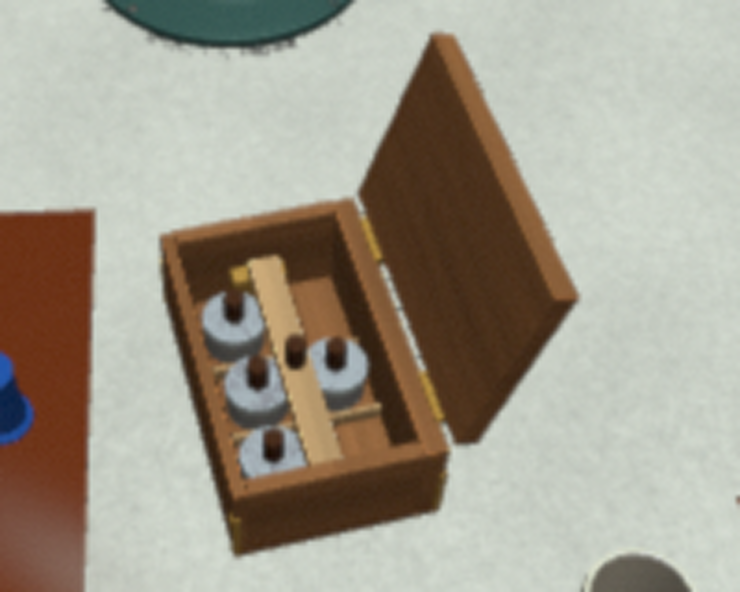

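The picture shows four tins standing with knobs at crop pixels (235,305), (258,370), (273,443) and (337,350). The bar lies along the middle on both rests, knob up at (296,350). Both cameras put it at (0.515, 0.03, 0.041). Next I'll go over the lid to its outer side with the fingers shut. The lid is at about 1.84 rad.

```bash
python3 -m jog '[[0,0,-4,0,0],[0,0,-4,0,0],[4.5,0,0,0,0],[4.5,0,0,0,0],[4.5,0,0,0,0],[4.5,0,0,0,0],[4.5,0,0,0,0],[4.5,0,0,0,0],[0,0,0,0,0]]' 30 >/dev/null
cat > lid.py <<'E'
from h import *
import sys
s=manip.state();p=s['tool_pos'];d=p[:2]-C;c,sn=np.cos(YAW),np.sin(YAW)
print('TCP in case mm', np.round([1e3*(c*d[0]+sn*d[1]),1e3*(-sn*d[0]+c*d[1]),1e3*p[2]],1),'tip z',round(1e3*p[2]-8,1),'F',np.round(s['force'],1),'t',round(s['time_s'],1))
go(*case(0,.178),0.225)
if len(sys.argv)>1:
    for cam in('top','scene'):
        manip.camera(cam)
        for e in manip.spot_point('lid_edge',cam)[:1]:
            q=np.array(e['at']);d=q[:2]-C;y=-sn*d[0]+c*d[1]
            print(cam,round(e['conf'],2),'edge y,z',round(y*1e3),round(q[2]*1e3),'phi',round(np.arctan2(q[2]-.084,-(y-.078))-.115,3))
E
python3 lid.py
```

```text
TCP in case mm [ 13.5  -4.3 324.9] tip z 316.9 F [ 0.7 -0.5 -0.4] t 50.6
pos [0.5291 0.0291 0.3249] theta 1.789 zaxis [-0.05   0.004 -0.999] gap mm 0.6 F [ 0.7 -0.5 -0.4] t 50.6
shift cm [18.09 -0.7  10.31]
```

```bash
python3 -m jog '[[4,-0.2,0,0,0],[4,-0.2,0,0,0],[4,-0.2,0,0,0],[4,-0.1,0,0,0],[2.5,0,0,0,0],[0,0,0,0,0]]' >/dev/null; python3 lid.py 1
```

```text
TCP in case mm [  4.5 183.8 328.1] tip z 320.1 F [ 0.8 -0.9  0. ] t 51.4
pos [0.4811 0.2112 0.3281] theta 1.788 zaxis [-0.05   0.003 -0.999] gap mm 0.5 F [ 0.8 -0.9  0. ] t 51.4
shift cm [-0.72  0.04 10.31]
top 0.77 edge y,z 135 228 phi 1.83
scene 0.92 edge y,z 136 228 phi 1.837
```

```bash
python3 -m jog '[[0,0,2.5,0,0],[0,0,2.5,0,0],[0,0,2.5,0,0],[0,0,2.5,0,0],[0,0,0.6,0,0],[0,0,0,0,0]]' >/dev/null; python3 lid.py
python3 -m jog '[[-1,0,0,0,0],[-1,0,0,0,0],[-0.8,0,0,0,0],[-0.5,0,0,0,0],[0,0,0,0,0]]' >/dev/null; python3 lid.py
```

```text
TCP in case mm [  0.5 178.1 220.6] tip z 212.6 F [-0.1  0.5 -0.9] t 52.3
pos [0.4784 0.2048 0.2206] theta 1.779 zaxis [-0.047  0.004 -0.999] gap mm 0.7 F [-0.1  0.5 -0.9] t 52.3
shift cm [-0.   -0.07 -0.44]
TCP in case mm [  1.3 143.  223.8] tip z 215.8 F [-1.3  1.6 -2. ] t 53.0
pos [0.4864 0.1707 0.2238] theta 1.779 zaxis [-0.044  0.008 -0.999] gap mm 0.7 F [-1.3  1.6 -2. ] t 53.0
shift cm [ 3.5  -0.14 -0.06]
```

```bash
python3 -m jog '[[-1,0,0,0,0],[-1,0,0,0,0],[-1,0,0,0,0],[-1,0,0,0,0],[0,0,0,0,0]]' ; python3 lid.py 1
```

```text
time_s: 53.58
tool_pos: [0.4956, 0.1332, 0.2274]
eef_rot: [-0.02, 0.628, 0.778, -0.006]
force: [-0.4, -0.4, 0.7]
finger_gap: 0.007
TCP in case mm [  2.4 104.4 227.4] tip z 219.4 F [-0.4 -0.4  0.7] t 53.6
pos [0.4956 0.1332 0.2274] theta 1.782 zaxis [-0.039  0.016 -0.999] gap mm 0.6 F [-0.4 -0.4  0.7] t 53.6
shift cm [ 7.35 -0.22  0.43]
scene 0.94 edge y,z 95 240 phi 1.566
```

The lid is at 1.57 rad, and the finger's half depth is about 8 mm. I'll follow the arc at r = 135 mm.

```bash
python3 -m jog '[[-0.9,0,0,0,0],[-0.9,0,0.1,0,0],[-0.9,0,0.1,0,0],[-0.8,0,0.2,0,0],[-0.8,0,0.2,0,0],[-0.7,0,0.2,0,0],[0,0,0,0,0]]' ; python3 lid.py 1
```

```text
time_s: 54.65
tool_pos: [0.5063, 0.0869, 0.2215]
eef_rot: [-0.021, 0.626, 0.779, -0.002]
force: [-0.8, -0.6, 1.2]
finger_gap: 0.001
TCP in case mm [  3.2  57.  221.5] tip z 213.5 F [-0.8 -0.6  1.2] t 54.6
pos [0.5063 0.0869 0.2215] theta 1.787 zaxis [-0.036  0.024 -0.999] gap mm 0.1 F [-0.8 -0.6  1.2] t 54.6
shift cm [12.11 -0.24  0.02]
scene 0.58 edge y,z -2 -2 phi -0.933
```

```bash
python3 -m jog '[[-0.8,0,0.2,0,0],[-0.8,0,0.2,0,0],[-0.8,0,0.2,0,0],[-0.7,0,0.3,0,0],[-0.7,0,0.4,0,0],[-0.7,0,0.4,0,0],[-0.7,0,0.5,0,0],[0,0,0,0,0]]' ; python3 lid.py 1
```

```text
time_s: 55.85
tool_pos: [0.5172, 0.0336, 0.1957]
eef_rot: [-0.022, 0.626, 0.78, -0.002]
force: [0.5, 0.7, 0.6]
finger_gap: 0.003
TCP in case mm [  2.8   2.6 195.7] tip z 187.7 F [0.5 0.7 0.6] t 55.9
pos [0.5172 0.0336 0.1957] theta 1.788 zaxis [-0.036  0.024 -0.999] gap mm 0.3 F [0.5 0.7 0.6] t 55.9
shift cm [17.62 -0.23 -2.37]
scene 0.59 edge y,z -25 206 phi 0.757
```

```bash
python3 -m jog '[[-0.6,0,0.5,0,0],[-0.6,0,0.5,0,0],[-0.6,0,0.6,0,0],[-0.5,0,0.6,0,0],[-0.5,0,0.6,0,0],[-0.4,0,0.5,0,0],[0,0,0,0,0]]' ; python3 lid.py 1
```

```text
time_s: 56.92
tool_pos: [0.5233, 0.002, 0.1596]
eef_rot: [-0.022, 0.626, 0.78, -0.002]
force: [-0.2, 0.0, 0.2]
finger_gap: 0.004
TCP in case mm [  2.2 -29.6 159.6] tip z 151.6 F [-0.2  0.   0.2] t 56.9
pos [0.5233 0.002  0.1596] theta 1.789 zaxis [-0.036  0.025 -0.999] gap mm 0.4 F [-0.2  0.   0.2] t 56.9
shift cm [20.96 -0.22 -5.87]
scene 0.97 edge y,z -62 161 phi 0.39
```

```bash
python3 -m jog '[[-0.25,0,0.35,0,0],[-0.2,0,0.35,0,0],[-0.2,0,0.35,0,0],[-0.2,0,0.35,0,0],[-0.15,0,0.35,0,0],[-0.15,0,0.35,0,0],[-0.15,0,0.35,0,0],[-0.1,0,0.35,0,0],[-0.1,0,0.35,0,0],[0,0,0,0,0]]' ; python3 lid.py 1
```

```text
time_s: 58.38
tool_pos: [0.526, -0.0123, 0.1265]
eef_rot: [-0.021, 0.625, 0.78, -0.001]
force: [-0.1, 1.0, 0.4]
finger_gap: 0.007
TCP in case mm [  1.9 -44.1 126.5] tip z 118.5 F [-0.1  1.   0.4] t 58.4
pos [ 0.526  -0.0123  0.1265] theta 1.79 zaxis [-0.034  0.025 -0.999] gap mm 0.6 F [-0.1  1.   0.4] t 58.4
shift cm [22.51 -0.24 -9.14]
scene 0.63 edge y,z -79 120 phi 0.112
```

```bash
python3 -m jog '[[-0.1,0,0.3,0,0],[-0.1,0,0.3,0,0],[-0.05,0,0.3,0,0],[0,0,0.3,0,0],[0,0,0.25,0,0],[0,0,0.15,0,0],[0,0,0,0,0]]' ; python3 lid.py 1
```

```text
time_s: 59.45
tool_pos: [0.5264, -0.0146, 0.1104]
eef_rot: [-0.02, 0.625, 0.78, -0.001]
force: [-1.6, 0.1, 3.1]
finger_gap: 0.004
TCP in case mm [  1.8 -46.5 110.4] tip z 102.4 F [-1.6  0.1  3.1] t 59.5
pos [ 0.5264 -0.0146  0.1104] theta 1.79 zaxis [-0.033  0.024 -0.999] gap mm 0.4 F [-1.6  0.1  3.1] t 59.5
shift cm [ 22.79  -0.26 -10.76]
scene 0.76 edge y,z -80 102 phi -0.005
```

Nearly shut. I'll press a little more to be sure, reading the force, then back off.

```bash
python3 -m jog '[[0,0,0.1,0,0],[0,0,0.1,0,0],[0,0,0.1,0,0]]'; python3 -m jog '[[0,0,0.1,0,0],[0,0,0.15,0,0]]'; python3 -m jog '[[0,0,-0.5,0,0],[0,0,-2,0,0],[0,0,-4,0,0],[-3,0,-4,0,0],[-4,0,-2,0,0],[-4,0,0,0,0],[-4,0,0,0,0],[-4,0,0,0,0],[-4,0,0,0,0],[0,0,0,0,0],[0,0,0,0,0]]' | sed -n 1,2p; python3 lid.py 1
python3 - <<'E'
from h import *
a=cv2.imread('pics/x') ; a=save('scene','s12');b=save('top','t12')
o=np.hstack([cv2.resize(a[60:260,90:430],None,fx=1.17,fy=1.5),cv2.resize(b[110:290,110:430],None,fx=1.2,fy=300/180)])
cv2.imwrite('pics/v12.png',o[:,:,::-1])
for q in['tin1','spool','jar','mug','pliers','wax_block','tape']: print(q,[(round(d['conf'],2),np.round(d['at'],3).tolist()) for d in manip.spot_point(q,'top')[:2]])
E
```

```text
time_s: 60.02
tool_pos: [0.5265, -0.0146, 0.1103]
eef_rot: [-0.02, 0.625, 0.78, -0.001]
force: [-7.1, -1.0, 14.8]
finger_gap: 0.01
time_s: 60.28
tool_pos: [0.5265, -0.0146, 0.1102]
eef_rot: [-0.019, 0.625, 0.78, -0.0]
force: [-10.7, -0.5, 21.7]
finger_gap: 0.006
time_s: 61.65
tool_pos: [0.5824, -0.2485, 0.2421]
TCP in case mm [   7.7 -286.9  242.1] tip z 234.1 F [-0.2  0.3 -0.4] t 61.6
pos [ 0.5824 -0.2485  0.2421] theta 1.792 zaxis [-0.026  0.023 -0.999] gap mm 0.4 F [-0.2  0.3 -0.4] t 61.6
shift cm [46.43 -0.19  3.  ]
top 0.63 edge y,z -79 103 phi 0.008
scene 0.98 edge y,z -78 99 phi -0.018
tin1 [(0.65, [0.716, -0.204, -0.0]), (0.65, [0.636, 0.385, -0.0])]
spool [(0.53, [0.516, -0.182, -0.0])]
jar []
mug [(0.77, [0.722, 0.234, 0.001])]
pliers [(0.54, [0.719, -0.205, 0.0])]
wax_block [(0.86, [0.634, 0.384, -0.0])]
tape [(0.93, [0.743, -0.076, 0.005])][ WARN:0@0.634] global loadsave.cpp:275 findDecoder imread_('pics/x'): can't open/read file: check file path/integrity
```

View pics/v12.png

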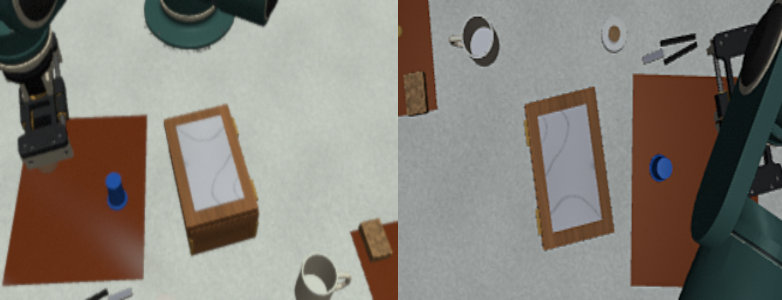

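The lid is shut: its marble face shows at left-pane pixel (213,165), and both cameras read 0.00 ± 0.02 rad. The spool, mug, pliers, tape and block are where they were, and the tool is clear. I'm handing it in.

```bash
python3 -c "
from station import manip
print(manip.job_done())"
```

```text
the job is handed in; nothing more can be done
None
```

The job is handed in, at about 62 s of the 210 s allowed. It reports no verdict, so what follows rests on my own checks.

- **Tins:** There were four. I stood them by their knobs in three places of the y = -31 mm row and the middle place of the y = +31 mm row. Before the lid closed, both cameras showed all four upright at z 4–12 mm.
- **Bar:** It lies on both rest blocks, knob up. Its underside read z 40–42 mm, and it was about 4 mm off centre at most, with the two cameras differing by 8 mm across.
- **Lid:** I pushed it down slowly, at about 0.2 rad/s commanded at the end. The force at shut rose to about 22 N, and both cameras then read 0.01 and -0.02 rad.
- **Other things:** The spool, mug, pliers, wax block and tape were within about 7 mm of where they started. The jar was hidden by the arm in the last top picture and is not confirmed there. It stood in its place in an earlier picture, after the last tin was lifted, and nothing touched it.

**Disagreements:** The tool's orientation drifted by up to 0.07 rad during the moves, which did no visible harm. The tin network's two answers in the final top picture fell on the pliers and the wax block, so I took them as false.

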